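Straighten the row of battery packs at the repair table

ROBOT

A 6-joint arm with a two-finger parallel gripper is mounted at the origin on the work surface. World frame = base frame: x ahead of the robot, y to its left, z up, the work surface at z = 0. Lengths are in mm, angles in rad, forces in N, time in s.
With the tool pointing down it reaches from about 300 to 775 mm from the base axis. Payload 14.6 kg.
Tool frame: the origin (TCP) lies between the finger pads; the fingertips stand 17 mm ahead of it and the grasp point (between the pads) lies 2 mm behind it (manip.tip_reach is the distance from the TCP to the fingertips, in mm); z points along the fingers, y is the line along which they close (so a half turn about z gives the same grasp; the last joint's range is limited). The gripper opens to 94 mm and grips with 3 to 60 N. Pads are 16 mm wide; open, the fingers measure 119 mm over their backs; the gripper's body (75 mm by 177 mm) begins 78 mm behind the grasp point.
Start: joints at [1.249, 0.3, 1.521, -0, 1.321, -0.067], TCP at [138.626, 532.233, 222.446] pointing down, gripper open.
Joint ranges: [-3.03, 3.03], [-0.79, 2.21], [0.23, 2.52], [-1.04, 4.18], [0, 3.07], [-2.55, 2.55]. Speed limits (rad/s): [2.22, 2.22, 2.57, 3.14, 3.14, 3.14].

INTERFACE

Orientations are given as [roll, pitch, yaw] about the fixed x, y, z axes, in that order (R = Rz(yaw) Ry(pitch) Rx(roll)).
In Python, from cell import manip, viewer gives the robot as it stands.
- The arm moves only by the tool apply_moves, never from a script. Its argument "moves" is a list of rows, each a list of 3 entries, a list of its own where there are three numbers: the shift along the tool's x, y, z each as a share of 0.25 m, from -1 to 1, then the turn, a rotation vector about the tool's x, y, z each as a share of pi rad, from -1 to 1, then the closure, from 0 (fully open) to 1 (shut). In form: [[[dx, dy, dz], [wx, wy, wz], grip], ...]. A call has 1 to 12 rows; each row is the pose to reach, as a shift and turn from the pose commanded when the call began, along the tool's axes at that moment, turning the shorter way round; what a row does not reach only later rows make up. A row lasts 1/12 s, in which the tool goes at most 41.7 mm and 7.16 degrees, less where a joint would pass 70% of its speed; a pose out of reach is approached as far as the arm can. A call with a number of a shift or a turn outside -1 to 1 is refused whole. A call with a gripper value outside its range is refused whole. The fingers move at their own pace and stop on an object; "squeeze" is the grip in N (left out, the last holds). Time passes only in rows, so rows that repeat a pose let the fingers close. It gives the time, the measured TCP pose, the force, the opening and the grip force at its end, in the units of the state.
- manip.read_state(): the state, without advancing time (a new reading comes with each control period).
- viewer.camera(name): name is "side" or "top"; returns the picture (420x560x3 uint8, blue, green, red); there is no depth.
- viewer.camera_info(name): a dict with "camera_matrix" (3x3 intrinsics, pixels), "k1" (the pictures are not rectified: a ray, as slopes to the right and down, at radius r is drawn at 1 + k1 r^2 times it, then the intrinsics apply), "R" (3x3) and "t" (3): a world point X has camera coordinates R X + t. Camera axes: x right, y down, z forward; pixel columns grow to the right and rows downward; lengths in mm; the calibration is good to about 2 mm. A picture is of the moment at which its call begins. camera_info takes no time and is no camera call.
- manip.sign_off(): hands the job in; it is judged then, once.
The state is a dict: "clock": time; "joints": joint angles; "qd": joint speeds; "effort": joint torques, N m; "eef_pos": TCP position; "eef_rot": TCP orientation; "wrist_force": force on the tool from outside, world axes, zero at the start; "moment": the same for the moment, N m; "finger_gap": finger opening in mm; "finger_force": force on a finger pad.
Only numpy, scipy, OpenCV 4.12 (cv2) and the standard library are available. Lean on these libraries where they do the work, as an engineer would, in place of code of your own. Each camera call takes 0.05 s, during which the arm holds its last target. There are 200 camera calls.

TASK

Four small battery packs of the same size belong in one row on the repair table, side by side, but the two middle ones have slipped out of line. Nudge these two back between the end packs so that all four stand in one straight, evenly spaced row, parallel to each other, and leave the two end packs where they are.

Things in the scene. Friction and masses are not known exactly. Their poses are not given: they have to be found in the camera images.
- pack_left_end_mid (a point): Left end (+y side) of the row, loose, in its right place: a tool battery pack, black housing 80 mm long (x axis), 50 wide (y axis), 30 high, with a grey rail 60 x 30 x 10 mm on top (40 mm high in all), 0.2 kg. Point: its centre, 20 mm above the table. The row runs along its -y axis to the right end pack, packs side by side with parallel x axes.
- pack_right_end_mid (a point): Right end (-y side) of the row, loose, in its right place: a pack of the same kind and size, exactly in line with and parallel to the left end pack, 345 mm from it centre to centre along the y axis. Point: its centre, 20 mm above the table.
- pack_loose_1_mid (a point): One of two packs out of the row, same kind and size: one lies 58 to 92 mm off the row towards the robot, the other as far beyond it, turned up to 30 degrees; which is which varies. Point: centre, 20 mm above the table; x along its 80 mm length, y across its 50 mm width. The much bigger pack (110 x 75 x 62 mm) left of the row does not belong to it.
- pack_loose_2_mid (a point): The other of the two packs out of the row; same kind, size, point and axes. Either may take either gap.

How it is judged:
By the outcome, as a careful person would: the job done as asked, in the order asked, and still so for the second after the job is handed in, with the robot touching nothing.
It also fails if it takes over 48 s, if anything falls off the work surface, if the arm or the gripper's body presses on something with over 40 N, if the wrist force passes 120 N, or if a joint passes its speed limit or range.

## Working session

There is one attempt and no reset: what is moved stays moved. The work goes in short steps, Python scripts to look and compute and a tool call to move; the robot and the scene stay as the last step left them, time stands still between calls to the robot, and variables do not carry over. Pictures are saved under pics/ and viewed, at most 10 in all, crops included, and the job is handed in when it is done.

Besides the shell and the picture viewer there is one more tool, called after ">>>" by a JSON object that holds its "op" and its "data". apply_moves: Moves the arm, as the interface text tells. Shift numbers are shares of 0.25 m and turn numbers shares of pi rad, none past 1 either way. Its arguments: {"type":"object","properties":{"moves":{"type":"array"},"squeeze":{"type":"number"}},"required":["moves"]}

```bash
mkdir -p pics; python3 - <<'E'
from cell import manip, viewer
import cv2
for n in("top","side"):
    cv2.imwrite(f"pics/{n}0.png",viewer.camera(n))
    print(n,viewer.camera_info(n))
print(manip.read_state())
E
```

```text
top {'camera_matrix': array([[420.09737467,   0.        , 271.34606217],
       [  0.        , 420.09737467, 208.11267307],
       [  0.        ,   0.        ,   1.        ]]), 'k1': -0.00033745572109881804, 'R': array([[-0.14112748, -0.98998266, -0.00416694],
       [-0.9675858 ,  0.13882265, -0.21096441],
       [ 0.20942958, -0.02574101, -0.97748486]]), 't': array([ 90.25132921, 577.47625175, 685.91826425])}
side {'camera_matrix': array([[401.13039441,   0.        , 280.18027988],
       [  0.        , 401.13039441, 208.93540817],
       [  0.        ,   0.        ,   1.        ]]), 'k1': -0.11925166287495212, 'R': array([[ 0.92297811, -0.38475987,  0.00844096],
       [-0.20855704, -0.51848792, -0.82926126],
       [ 0.32344299,  0.76362957, -0.55879738]]), 't': array([-529.92453418,  164.94465965,  500.49028911])}
{'clock': 0.1, 'joints': array([ 1.24942806e+00,  3.00427832e-01,  1.52149819e+00, -3.38439307e-05,
        1.32074056e+00, -6.66156898e-02]), 'qd': array([ 0.00023351, -0.00019118, -0.00086044,  0.00161145, -0.00080501,
        0.00173033]), 'effort': array([ 2.75064049e-03, -5.32645833e+01, -3.53280973e+01,  7.09920796e-02,
        2.35831324e-02, -5.65484333e-05]), 'eef_pos': array([138.55261534, 532.03404966, 221.94512804]), 'eef_rot': array([-3.14051892e+00, -3.87781919e-05,  2.88684845e+00]), 'wrist_force': array([ 0.6303787 , -0.0662927 , -0.72962154]), 'moment': array([ 0.02270809, -0.01078646,  0.01165329]), 'finger_force': 0.0, 'finger_gap': 94.20127228340127}
```

View pics/top0.png

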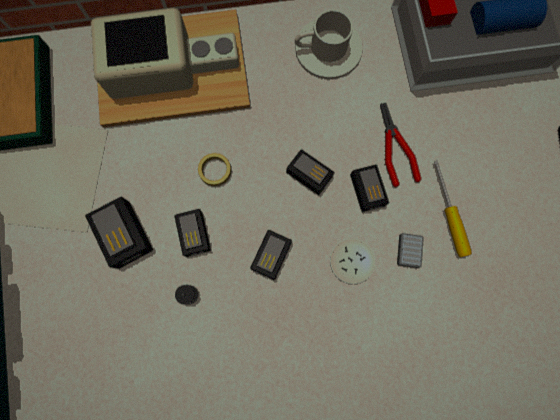

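View pics/side0.png

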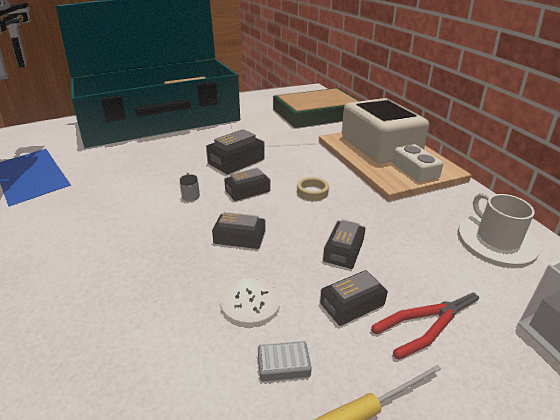

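Top view: end packs at (192,232) and (369,188), the loose ones at (271,254) near and (310,171) beyond. The big decoy is at (118,232). The side view shows the same packs at (247,184), (353,296), (238,231) and (344,243).

```bash
cat > h.py <<'E'
import numpy as np, cv2
from scipy.optimize import minimize
from cell import manip, viewer
def proj(n,X):
    c=viewer.camera_info(n); k=c["camera_matrix"]
    p=np.asarray(X,float)@c["R"].T+c["t"]; s=p[:,:2]/p[:,2:]
    s=s*(1+c["k1"]*(s**2).sum(1,keepdims=True))
    return s*[k[0,0],k[1,1]]+k[:2,2]
def ground(n,uv,z):
    f=lambda q:((proj(n,[[q[0]*100,q[1]*100,z]])[0]-uv)**2).sum()
    return minimize(f,[4,2],method="Nelder-Mead",options=dict(xatol=1e-4,fatol=1e-4,maxiter=2000)).x*100
def box(l,w,z0,z1): return np.array([[a*l/2,b*w/2,z] for a in(-1,1) for b in(-1,1) for z in(z0,z1)])
BOX=[box(80,50,0,30),box(60,30,30,40)]
S=8
def sil(n,q):
    a=q[2]; R=np.array([[np.cos(a),-np.sin(a),0],[np.sin(a),np.cos(a),0],[0,0,1]])
    m=np.zeros((420*4,560*4),np.uint8)
    for B in BOX:
        h=cv2.convexHull(proj(n,B@R.T+[q[0],q[1],0]).astype(np.float32))
        cv2.fillConvexPoly(m,np.round(((h+.5)*4-.5)*16).astype(np.int32),255,shift=4)
    return cv2.resize(m,(560,420),interpolation=cv2.INTER_AREA)/255.
def fit(imgs,q0):
    def cost(d):
        q=np.array([q0[0]+d[0]*10,q0[1]+d[1]*10,q0[2]+d[2]*.2]); e=0
        for n,im in imgs.items():
            u,v=proj(n,[[q0[0],q0[1],20]])[0].astype(int)
            sl=np.s_[max(v-45,0):v+45,max(u-45,0):u+45]
            s=sil(n,q)[sl]; g=im[sl]
            e+=((s-g)**2).sum()
        return e
    best=None
    for a in (-.5,0,.5):
        r=minimize(cost,[0,0,a/.2],method="Nelder-Mead",options=dict(xatol=.005,fatol=.05,initial_simplex=np.array([[0,0,a/.2],[1.,0,a/.2],[0,1.,a/.2],[0,0,a/.2+1]])))
        if best is None or r.fun<best.fun: best=r
    d=best.x; return np.array([q0[0]+d[0]*10,q0[1]+d[1]*10,q0[2]+d[2]*.2]),best.fun
def soft(n,seed):
    """darkness 0..1 of the component at the seed pixel"""
    g=cv2.cvtColor(viewer.camera(n) if isinstance(n,str) else n,cv2.COLOR_BGR2GRAY).astype(float)
    u,v=map(int,seed); loc=np.percentile(g[v-45:v+45,u-45:u+45],80)
    d=np.clip((loc*.85-g)/(loc*.85-loc*.5),0,1)
    b=(d>.5).astype(np.uint8); b=cv2.morphologyEx(b,cv2.MORPH_CLOSE,np.ones((5,5)))
    _,lab=cv2.connectedComponents(b); 
    m=(lab==lab[v,u]).astype(np.uint8)
    inner=cv2.erode(m,np.ones((5,5))); outer=cv2.dilate(m,np.ones((3,3)))
    return np.where(inner>0,1,d*outer)
def measure(seeds,cams=("top","side")):
    pics={n:viewer.camera(n) for n in cams}; out={}
    for k,xy in seeds.items():
        one={}
        for n in cams:
            one[n]=soft(pics[n],proj(n,[[xy[0],xy[1],35]])[0])
        out[k]=fit(one,[xy[0],xy[1],xy[2] if len(xy)>2 else 0])
        each=[fit({n:one[n]},[*out[k][0]])[0].round(2) for n in cams]
        print(k,out[k][0].round(3),round(out[k][1],1),each)
    return {k:v[0] for k,v in out.items()},pics
E
python3 - <<'E'
from h import *
s={k:ground("top",np.array(p),35) for k,p in dict(L=(192,228),N=(271,252),B=(311,170),R=(369,186)).items()}
print(s)
q,pics=measure(s)
for n in pics:
    im=cv2.resize(pics[n],None,fx=2,fy=2,interpolation=cv2.INTER_CUBIC)
    for v in q.values():
        m=cv2.resize(sil(n,v),None,fx=2,fy=2)
        c,_=cv2.findContours((m>.5).astype(np.uint8),0,1); cv2.drawContours(im,c,-1,(0,255,0),1)
    cr=im[250:620,300:860] if n=="top" else im[300:680,380:840]
    cv2.imwrite(f"pics/fit_{n}.png",cr)
L,R=q["L"],q["R"]; print(np.hypot(*(L-R)[:2]), np.arctan2(*(L-R)[[1,0]])-np.pi/2)
E
```

```text
{'L': array([573.95625075, 155.70617311]), 'N': array([510.06606375,  18.93292389]), 'B': array([652.19547615, -77.31018031]), 'R': array([ 606.07355784, -179.30201965])}Traceback (most recent call last):
  File "<stdin>", line 4, in <module>
  File "h.py", line 53, in measure
    each=[fit({n:one[n]},[*out[k][0]])[0].round(2) for n in cams]
          ~~~^^^^^^^^^^^^^^^^^^^^^^^^^
  File "h.py", line 33, in fit
    r=minimize(cost,[0,0,a/.2],method="Nelder-Mead",options=dict(xatol=.005,fatol=.05,initial_simplex=np.array([[0,0,a/.2],[1.,0,a/.2],[0,1.,a/.2],[0,0,a/.2+1]])))
    res = _minimize_neldermead(fun, x0, args, callback, bounds=bounds,
                               **options)
    fsim[j] = func(sim[j])
              ~~~~^^^^^^^^
    fx = function(np.copy(x), *(wrapper_args + args))
  File "h.py", line 28, in cost
    s=sil(n,q)[sl]; g=im[sl]
      ~~~^^^^^
  File "h.py", line 19, in sil
    h=cv2.convexHull(proj(n,B@R.T+[q[0],q[1],0]).astype(np.float32))
                     ~~~~^^^^^^^^^^^^^^^^^^^^^^^
  File "h.py", line 5, in proj
    c=viewer.camera_info(n); k=c["camera_matrix"]
ValueError: time passes only in moves, steps and waits
```

```bash
sed -i 's/^def proj/CI={n:viewer.camera_info(n) for n in ("top","side")}\ndef proj/; s/c=viewer.camera_info(n); k=/c=CI[n]; k=/' h.py
cat > m.py <<'E'
from h import *
import sys
s={k:ground("top",np.array(p),35) for k,p in dict(L=(192,228),N=(271,252),B=(311,170),R=(369,186)).items()}
q,pics=measure(s)
for n in pics:
    im=cv2.resize(pics[n],None,fx=2,fy=2,interpolation=cv2.INTER_CUBIC)
    for v in q.values():
        m=cv2.resize(sil(n,v),None,fx=2,fy=2)
        c,_=cv2.findContours((m>.5).astype(np.uint8),0,1); cv2.drawContours(im,c,-1,(0,255,0),1)
    cr=im[250:620,300:860] if n=="top" else im[300:680,380:840]
    cv2.imwrite(f"pics/fit_{n}.png",cr)
L,R=q["L"],q["R"]; print(np.hypot(*(L-R)[:2]), np.arctan2(*(L-R)[[1,0]])-np.pi/2)
E
python3 m.py; python3 -c "
import cv2,numpy as np
a=cv2.imread('pics/fit_top.png');b=cv2.imread('pics/fit_side.png')
h=max(a.shape[0],b.shape[0]);p=lambda i:cv2.copyMakeBorder(i,0,h-i.shape[0],0,0,0)
c=np.hstack([p(a),p(b)]);cv2.imwrite('pics/fit.png',cv2.resize(c,(798,int(h*798/c.shape[1])),interpolation=cv2.INTER_AREA))"
```

```text
L [5.67330e+02 1.58807e+02 1.06000e-01] 1821.4 [array([5.6774e+02, 1.5851e+02, 1.1000e-01]), array([5.6778e+02, 1.6127e+02, 5.0000e-02])]
N [506.224  18.691  -0.557] 109.6 [array([506.24,  19.34,  -0.57]), array([506.51,  17.88,  -0.53])]
B [653.252 -77.746   0.812] 97.0 [array([653.22, -77.07,   0.79]), array([652.66, -78.61,   0.82])]
R [ 6.05294e+02 -1.84103e+02  1.17000e-01] 146.3 [array([ 6.0548e+02, -1.8369e+02,  1.1000e-01]), array([ 6.0468e+02, -1.8447e+02,  1.2000e-01])]
345.00481738702166 0.11026184481091983
```

View pics/fit.png

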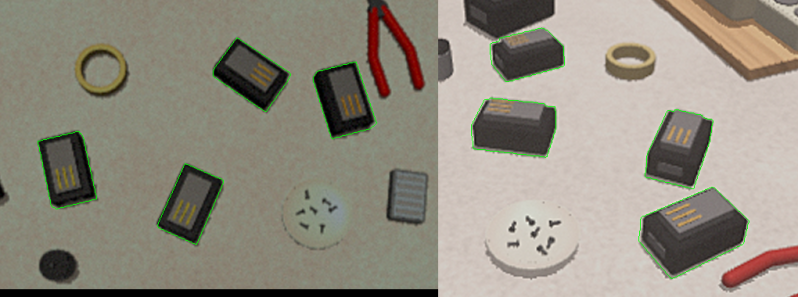

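The fit outlines match all four packs, and the end packs come out 345.0 mm apart with the row at yaw 0.110. The plan is near pack → slot at (580.1, 44.4) and far pack → slot at (592.7, -69.8).

```bash
cat > go.py <<'E'
import sys,numpy as np
from scipy.spatial.transform import Rotation as Ro
from cell import manip
s=manip.read_state(); x,y,z,w=map(float,sys.argv[1:5])
R=Ro.from_euler("xyz",s["eef_rot"])
print("clock",s["clock"],"pos",s["eef_pos"].round(1),"rot",s["eef_rot"].round(4),"gap",s["finger_gap"],"F",s["wrist_force"].round(1))
print("shift",(R.inv().apply(np.array([x,y,z])-s["eef_pos"])/250).round(4),"turn",((R.inv()*Ro.from_euler("xyz",[np.pi,0,w])).as_rotvec()/np.pi).round(4))
E
```

>>> {"op": "apply_moves", "data": {"moves": [[[-0.97,-0.81,0.28],[0,0,0],0],[[-0.97,-0.81,0.28],[0,0,0],0],[[-0.97,-0.81,0.28],[0,0,0],0],[[-0.97,-0.81,0.28],[0,0,0],0],[[-0.97,-0.81,0.28],[0,0,0],0],[[-0.97,-0.81,0.28],[0,0,0],0],[[-0.97,-0.81,0.28],[0,0,0],0],[[-0.97,-0.81,0.28],[0,0,0],0],[[-0.97,-0.81,0.28],[0,0,0],0],[[-0.97,-0.81,0.28],[0,0,0],0]], "squeeze": 20}}

```text
clock: 1.13
eef_pos: [322.8, 274.2, 152.3]
eef_rot: [-3.141, -0.0, 2.884]
wrist_force: [-0.5, -0.2, 0.3]
finger_gap: 93.9
finger_force: 0.0
```

```bash
python3 go.py 506.3 18.6 110 2.585
```

```text
clock 1.1333 pos [322.8 274.2 152.3] rot [-3.1414e+00 -3.0000e-04  2.8837e+00] gap 93.86102606943561 F [-0.5 -0.2  0.3]
shift [-0.9704 -0.8014  0.1693] turn [-0.0001 -0.0001  0.0951]
```

>>> {"op": "apply_moves", "data": {"moves": [[[-0.97,-0.801,0.17],[0,0,0.095],0],[[-0.97,-0.801,0.17],[0,0,0.095],0],[[-0.97,-0.801,0.17],[0,0,0.095],0],[[-0.97,-0.801,0.17],[0,0,0.095],0],[[-0.97,-0.801,0.17],[0,0,0.095],0],[[-0.97,-0.801,0.17],[0,0,0.095],0],[[-0.97,-0.801,0.17],[0,0,0.095],0],[[-0.97,-0.801,0.17],[0,0,0.095],0],[[-0.97,-0.801,0.17],[0,0,0.095],0],[[-0.97,-0.801,0.17],[0,0,0.095],0],[[-0.97,-0.801,0.17],[0,0,0.095],0],[[-0.97,-0.801,0.17],[0,0,0.095],0]]}}

```text
clock: 2.13
eef_pos: [506.1, 21.7, 110.3]
eef_rot: [3.141, 0.0, 2.59]
wrist_force: [0.0, -0.7, 1.1]
finger_gap: 94.0
finger_force: 0.0
```

```bash
python3 go.py 506.3 18.6 24 2.585
```

```text
clock 2.1333 pos [506.1  21.7 110.3] rot [3.1414e+00 2.0000e-04 2.5902e+00] gap 94.03486344466445 F [ 0.  -0.7  1.1]
shift [-0.0071 -0.0103  0.345 ] turn [0.0001 0.     0.0017]
```

>>> {"op": "apply_moves", "data": {"moves": [[[0,0,0.1],[0,0,0],0],[[0,0,0.2],[0,0,0],0],[[0,0,0.3],[0,0,0],0],[[0,0,0.345],[0,0,0],0],[[0,0,0.345],[0,0,0],0],[[0,0,0.345],[0,0,0],0]]}}

```text
clock: 2.63
eef_pos: [506.6, 20.8, 24.3]
eef_rot: [3.142, 0.0, 2.589]
wrist_force: [1.0, -1.2, 0.9]
finger_gap: 93.7
finger_force: 0.0
```

>>> {"op": "apply_moves", "data": {"moves": [[[0,0,0],[0,0,0],0.3],[[0,0,0],[0,0,0],0.4],[[0,0,0],[0,0,0],0.6],[[0,0,0],[0,0,0],0.8],[[0,0,0],[0,0,0],1],[[0,0,0],[0,0,0],1],[[0,0,0],[0,0,0],1],[[0,0,0],[0,0,0],1],[[0,0,0],[0,0,0],1],[[0,0,0],[0,0,0],1]]}}

```text
clock: 3.47
eef_pos: [506.5, 20.2, 23.8]
eef_rot: [3.142, 0.0, 2.588]
wrist_force: [-0.0, 0.2, 2.9]
finger_gap: 49.9
finger_force: 19.9
```

```bash
python3 go.py 580.1 44.4 34 3.252
```

```text
clock 3.4667 pos [506.5  20.2  23.8] rot [3.1416e+00 1.0000e-04 2.5883e+00] gap 49.86253595014093 F [-0.   0.2  2.9]
shift [-0.1996  0.237  -0.0408] turn [-0.      0.     -0.2112]
```

>>> {"op": "apply_moves", "data": {"moves": [[[0,0,-0.03],[0,0,0],1],[[0,0,-0.06],[0,0,0],1],[[0,0,-0.06],[0,0,0],1],[[-0.033,0.04,-0.06],[0,0,-0.035],1],[[-0.067,0.08,-0.06],[0,0,-0.07],1],[[-0.1,0.12,-0.06],[0,0,-0.105],1],[[-0.133,0.16,-0.06],[0,0,-0.14],1],[[-0.167,0.2,-0.06],[0,0,-0.175],1],[[-0.2,0.237,-0.06],[0,0,-0.211],1],[[-0.2,0.237,-0.06],[0,0,-0.211],1],[[-0.2,0.237,-0.06],[0,0,-0.211],1],[[-0.2,0.237,-0.06],[0,0,-0.211],1]]}}

```text
clock: 4.47
eef_pos: [579.4, 44.2, 38.5]
eef_rot: [3.142, -0.001, -3.035]
wrist_force: [0.0, -0.9, -2.6]
finger_gap: 49.9
finger_force: 19.9
```

>>> {"op": "apply_moves", "data": {"moves": [[[0,0,0],[0,0,0],1],[[0,0,0],[0,0,0],1],[[0,0,0],[0,0,0],1],[[0,0,0],[0,0,0],1]]}}

```text
clock: 4.8
eef_pos: [580.0, 44.3, 38.8]
eef_rot: [-3.142, 0.0, -3.033]
wrist_force: [0.2, 1.3, -3.1]
finger_gap: 49.9
finger_force: 19.9
```

```bash
python3 go.py 580.1 44.4 24 3.252
```

```text
clock 4.8 pos [580.   44.3  38.8] rot [-3.1416e+00  1.0000e-04 -3.0327e+00] gap 49.88119507571361 F [ 0.2  1.3 -3.1]
shift [-0.0004  0.0003  0.0593] turn [-0.      0.     -0.0005]
```

Lower, then open and rise, checking the force between calls.

>>> {"op": "apply_moves", "data": {"moves": [[[0,0,0.02],[0,0,0],1],[[0,0,0.04],[0,0,0],1],[[0,0,0.05],[0,0,0],1],[[0,0,0.055],[0,0,0],1],[[0,0,0.059],[0,0,0],1],[[0,0,0.059],[0,0,0],1],[[0,0,0.059],[0,0,0],1]]}}

```text
clock: 5.38
eef_pos: [580.2, 44.4, 24.0]
eef_rot: [-3.142, 0.0, -3.032]
wrist_force: [0.5, -0.3, -3.3]
finger_gap: 50.1
finger_force: 19.9
```

>>> {"op": "apply_moves", "data": {"moves": [[[0,0,0],[0,0,0],0.4],[[0,0,0],[0,0,0],0.3],[[0,0,0],[0,0,0],0.1],[[0,0,0],[0,0,0],0.1],[[0,0,0],[0,0,0],0.1],[[0,0,-0.1],[0,0,0],0.1],[[0,0,-0.2],[0,0,0],0],[[0,0,-0.3],[0,0,0],0],[[0,0,-0.4],[0,0,0],0],[[0,0,-0.4],[0,0,0],0]]}}

```text
clock: 6.22
eef_pos: [582.1, 44.5, 129.0]
eef_rot: [-3.141, 0.007, -3.032]
wrist_force: [1.1, -0.3, 2.1]
finger_gap: 94.2
finger_force: 0.0
```

```bash
python3 go.py 653.2 -77.5 125 0.805
```

```text
clock 6.2167 pos [582.1  44.5 129. ] rot [-3.1409  0.0073 -3.0319] gap 94.21869663310535 F [ 1.1 -0.3  2.1]
shift [-0.2293 -0.516   0.0182] turn [0.0027 0.0013 0.7787]
```

>>> {"op": "apply_moves", "data": {"moves": [[[-0.1,-0.2,0],[0,0,0.4],0],[[-0.2,-0.4,0],[0,0,0.4],0],[[-0.236,-0.516,0],[0,0,0.4],0],[[-0.236,-0.516,0],[0,0,0.779],0],[[-0.236,-0.516,0],[0,0,0.779],0],[[-0.236,-0.516,0],[0,0,0.779],0],[[-0.236,-0.516,0],[0,0,0.779],0],[[-0.236,-0.516,0],[0,0,0.779],0],[[-0.236,-0.516,0],[0,0,0.779],0],[[-0.236,-0.516,0],[0,0,0.779],0],[[-0.236,-0.516,0],[0,0,0.779],0],[[-0.236,-0.516,0],[0,0,0.779],0]]}}

```text
clock: 7.22
eef_pos: [652.7, -77.4, 123.3]
eef_rot: [-3.141, -0.0, 1.745]
wrist_force: [0.2, 0.3, -0.4]
finger_gap: 94.1
finger_force: 0.0
```

```bash
python3 go.py 653.2 -77.5 125 0.805
```

```text
clock 7.2167 pos [652.7 -77.4 123.3] rot [-3.141e+00 -2.000e-04  1.745e+00] gap 94.0685075786416 F [ 0.2  0.3 -0.4]
shift [-0.0007  0.0018 -0.0067] turn [-2.000e-04  0.000e+00  2.992e-01]
```

>>> {"op": "apply_moves", "data": {"moves": [[[0,0,0],[0,0,0.299],0],[[0,0,0],[0,0,0.299],0],[[0,0,0],[0,0,0.299],0],[[0,0,0],[0,0,0.299],0],[[0,0,0],[0,0,0.299],0],[[0,0,0],[0,0,0.299],0],[[0,0,0],[0,0,0.299],0],[[0,0,0],[0,0,0.299],0],[[0,0,0],[0,0,0.299],0],[[0,0,0],[0,0,0.299],0],[[0,0,0],[0,0,0.299],0]]}}

```text
clock: 8.13
eef_pos: [652.8, -77.4, 123.7]
eef_rot: [-3.141, 0.0, 0.814]
wrist_force: [-0.5, 0.5, -0.7]
finger_gap: 94.1
finger_force: 0.0
```

```bash
python3 go.py 653.2 -77.5 24 0.805
```

```text
clock 8.1333 pos [652.8 -77.4 123.7] rot [-3.1414e+00  2.0000e-04  8.1440e-01] gap 94.08476780773316 F [-0.5  0.5 -0.7]
shift [0.0008 0.0014 0.3987] turn [-0.0001  0.0001  0.003 ]
```

>>> {"op": "apply_moves", "data": {"moves": [[[0,0,0.1],[0,0,0],0],[[0,0,0.2],[0,0,0],0],[[0,0,0.3],[0,0,0],0],[[0,0,0.398],[0,0,0],0],[[0,0,0.398],[0,0,0],0],[[0,0,0.398],[0,0,0],0]]}}

```text
clock: 8.63
eef_pos: [652.4, -77.3, 23.9]
eef_rot: [-3.14, 0.001, 0.813]
wrist_force: [0.7, -0.2, 0.6]
finger_gap: 93.9
finger_force: 0.0
```

>>> {"op": "apply_moves", "data": {"moves": [[[0,0,0],[0,0,0],0.3],[[0,0,0],[0,0,0],0.4],[[0,0,0],[0,0,0],0.6],[[0,0,0],[0,0,0],0.8],[[0,0,0],[0,0,0],1],[[0,0,0],[0,0,0],1],[[0,0,0],[0,0,0],1],[[0,0,0],[0,0,0],1],[[0,0,0],[0,0,0],1],[[0,0,0],[0,0,0],1]]}}

```text
clock: 9.47
eef_pos: [652.9, -77.4, 24.6]
eef_rot: [3.141, -0.0, 0.812]
wrist_force: [-0.9, 0.8, 1.6]
finger_gap: 50.1
finger_force: 19.9
```

```bash
python3 go.py 592.7 -69.8 39 0.11
```

```text
clock 9.4667 pos [652.9 -77.4  24.6] rot [ 3.1415e+00 -1.0000e-04  8.1190e-01] gap 50.07924321075705 F [-0.9  0.8  1.6]
shift [-0.1437 -0.1958 -0.0576] turn [ 0.     -0.      0.2234]
```

>>> {"op": "apply_moves", "data": {"moves": [[[0,0,-0.03],[0,0,0],1],[[0,0,-0.058],[0,0,0],1],[[0,0,-0.058],[0,0,0],1],[[-0.024,-0.033,-0.058],[0,0,0.037],1],[[-0.048,-0.065,-0.058],[0,0,0.074],1],[[-0.072,-0.098,-0.058],[0,0,0.111],1],[[-0.096,-0.13,-0.058],[0,0,0.148],1],[[-0.12,-0.163,-0.058],[0,0,0.185],1],[[-0.144,-0.196,-0.058],[0,0,0.223],1],[[-0.144,-0.196,-0.058],[0,0,0.223],1],[[-0.144,-0.196,-0.058],[0,0,0.223],1],[[-0.144,-0.196,-0.058],[0,0,0.223],1]]}}

```text
clock: 10.47
eef_pos: [593.2, -69.9, 39.2]
eef_rot: [3.141, -0.001, 0.115]
wrist_force: [0.3, 0.1, -2.9]
finger_gap: 50.3
finger_force: 19.9
```

>>> {"op": "apply_moves", "data": {"moves": [[[0,0,0],[0,0,0],1],[[0,0,0],[0,0,0],1],[[0,0,0],[0,0,0],1],[[0,0,0],[0,0,0],1]]}}

```text
clock: 10.8
eef_pos: [592.7, -69.8, 38.9]
eef_rot: [3.142, 0.0, 0.112]
wrist_force: [-0.1, 0.1, -2.9]
finger_gap: 49.8
finger_force: 19.9
```

```bash
python3 go.py 592.7 -69.8 24.3 0.11
```

```text
clock 10.8 pos [592.7 -69.8  38.9] rot [3.1416e+00 1.0000e-04 1.1200e-01] gap 49.77484245985784 F [-0.1  0.1 -2.9]
shift [ 0.0001 -0.0001  0.0582] turn [0.     0.     0.0006]
```

Lower, release, rise, then retreat towards the robot's left so both cameras are clear.

>>> {"op": "apply_moves", "data": {"moves": [[[0,0,0.02],[0,0,0],1],[[0,0,0.04],[0,0,0],1],[[0,0,0.05],[0,0,0],1],[[0,0,0.055],[0,0,0],1],[[0,0,0.059],[0,0,0],1],[[0,0,0.059],[0,0,0],1],[[0,0,0.059],[0,0,0],1]]}}

```text
clock: 11.38
eef_pos: [592.5, -69.8, 24.6]
eef_rot: [-3.142, 0.0, 0.111]
wrist_force: [-3.6, 1.1, 5.3]
finger_gap: 50.3
finger_force: 19.9
```

>>> {"op": "apply_moves", "data": {"moves": [[[0,0,0],[0,0,0],0.4],[[0,0,0],[0,0,0],0.3],[[0,0,0],[0,0,0],0.1],[[0,0,0],[0,0,0],0.1],[[0,0,0],[0,0,0],0.1],[[0,0,-0.1],[0,0,0],0.1],[[0,0,-0.2],[0,0,0],0],[[0,0,-0.4],[0,0,0],0],[[0,0,-0.6],[0,0,0],0],[[0,0,-0.8],[0,0,0],0],[[0,0,-0.8],[0,0,0],0],[[0,0,-0.8],[0,0,0],0]]}}

```text
clock: 12.38
eef_pos: [594.2, -70.1, 230.6]
eef_rot: [3.139, -0.009, 0.111]
wrist_force: [-0.5, -0.9, -0.4]
finger_gap: 94.2
finger_force: 0.0
```

>>> {"op": "apply_moves", "data": {"moves": [[[-0.95,0.9,0],[0,0,0],0],[[-0.95,0.9,0],[0,0,0],0],[[-0.95,0.9,0],[0,0,0],0],[[-0.95,0.9,0],[0,0,0],0],[[-0.95,0.9,0],[0,0,0],0],[[-0.95,0.9,0],[0,0,0],0],[[-0.95,0.9,0],[0,0,0],0],[[-0.95,0.9,0],[0,0,0],0],[[-0.95,0.9,0],[0,0,0],0],[[-0.95,0.9,0],[0,0,0],0]]}}

```text
clock: 13.22
eef_pos: [380.5, -320.7, 223.6]
eef_rot: [-3.141, 0.0, 0.108]
wrist_force: [1.1, -0.2, 0.3]
finger_gap: 94.1
finger_force: 0.0
```

```bash
cat > m2.py <<'E'
from h import *
import sys
q,pics=measure(dict(L=(567.6,158.7,.11),N=(580.1,44.4,.11),B=(592.7,-69.8,.11),R=(605.2,-184.1,.11)))
L,R=q["L"],q["R"]; d=(R-L)[:2]; D=np.hypot(*d); d=d/D; e=np.array([-d[1],d[0]])
for k in "NB": v=(q[k]-L)[:2]; print(k,"along",v@d,"off",v@e)
print(D)
cv2.imwrite(sys.argv[1],np.vstack([pics["top"][100:330],pics["side"][100:400]]))
E
python3 m2.py pics/a.png
```

```text
L [5.67413e+02 1.58628e+02 1.18000e-01] 5436.8 [array([5.6777e+02, 1.5862e+02, 1.1000e-01]), array([5.6582e+02, 6.5780e+01, 5.0000e-02])]
N [5.79684e+02 4.42250e+01 1.13000e-01] 4484.0 [array([5.7991e+02, 4.3500e+01, 1.0000e-01]), array([557.54,  95.08,  -0.68])]
B [ 5.92055e+02 -6.98150e+01  9.30000e-02] 3906.5 [array([ 5.931e+02, -7.005e+01,  1.000e-01]), array([ 5.5677e+02, -9.1150e+01,  3.5000e-01])]
R [ 6.05261e+02 -1.84002e+02  1.15000e-01] 156.6 [array([ 6.0562e+02, -1.8371e+02,  1.0000e-01]), array([ 6.0461e+02, -1.8445e+02,  1.2000e-01])]
N along 115.05852565572259 off -0.3642052685610917
B along 229.76821251713955 off -0.5890143025682448
344.71476417258197
```

View pics/a.png

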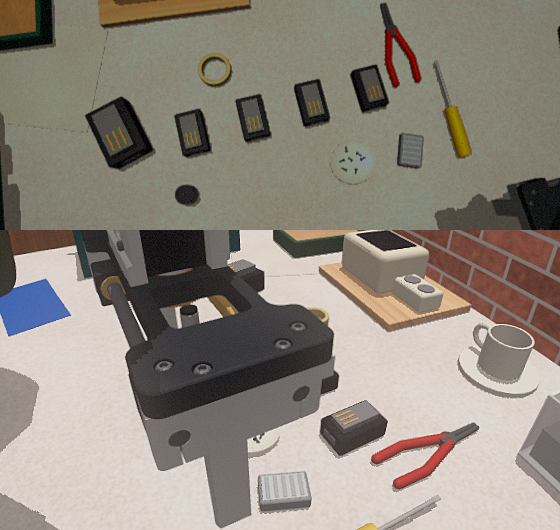

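The top view shows all four packs in one straight row at (192,232), (253,218), (311,203) and (369,188), within about 1 mm of even spacing. In the side view the arm blocks all but the right end pack. The arm is well clear of the packs, so I'm handing in.

```bash
python3 -c "
from cell import manip
print(manip.sign_off())"
```

```text
the job is handed in; nothing more can be done
None
```

The job is handed in: both loose packs were gripped, lifted and set down in the gaps. All four now stand in one straight, parallel row, within about 1 mm of even spacing by the top camera; the end packs were not touched, and it took about 13 s.

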